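# Shut the lunch box and snap its lever catch

### The arm

A 6-joint arm with a two-finger parallel gripper is mounted at the origin on a cart in front of the work surface, level with it; the furniture and walls round the work are solid. World frame = base frame: x ahead of the robot, y to its left, z up, the work surface at z = 0. Lengths are in mm, angles in rad, forces in N, time in s.
With the tool pointing down it reaches from about 350 to 775 mm from the base axis. Payload 7.3 kg.
Tool frame: the origin (TCP) lies at the very end of the fingers, on their centre line; the grasp point (between the pads) lies 19 mm behind it; z points along the fingers, y is the line along which they close (so a half turn about z gives the same grasp; the last joint's range is limited). The gripper opens to 92 mm and grips with 3 to 60 N. Pads are 19 mm wide; open, the fingers measure 130 mm over their backs; the gripper's body (75 mm by 190 mm) begins 47 mm behind the grasp point.
Start: joints at [-1.285, 0.342, 1.524, -0, 1.275, -0.146], TCP at [219.74, -476.822, 226.741] pointing down, gripper open.
Joint ranges: [-2.53, 2.53], [-0.77, 2.02], [0.04, 2.7], [-1, 4.14], [0.28, 2.66], [-3.11, 3.11]. Speed limits (rad/s): [2.57, 2.57, 3.14, 3.14, 3.14, 3.14].

### API

Orientations are given as [roll, pitch, yaw] about the fixed x, y, z axes, in that order (R = Rz(yaw) Ry(pitch) Rx(roll)).
In Python, from plant import * gives the robot as it stands.
- The arm moves only by the tool arm_command, never from a script. Its arguments are lists of equal length, an entry for each row: "gripper": the finger opening in mm, from 0 to 91.8; "dp": the shift along the tool's x, y, z in units of 25 mm (1.0 is 25 mm), a list of three; "twist": the turn about the tool's z in units of 5 degrees (1.0 is 5 degrees). A call has exactly 5 rows; each row shifts and turns the commanded pose from where the row before left it, along the tool's axes as they then stand; what a row does not reach is not made up. A row lasts 1/8 s, in which the tool goes at most 62.5 mm and 10.7 degrees, less where a joint would pass 70% of its speed; a pose out of reach is approached as far as the arm can. A call is refused whole if a number of a shift passes 1 or a number of a turn 1, either way. A call with a gripper value outside its range is refused whole. The fingers move at their own pace and stop on an object; the grip force is fixed at half the most. Time passes only in rows, so rows that do not move let the fingers close, or fill a call up. It gives the time, the measured TCP pose, the force, the opening and the grip force at its end, in the units of the state.
- get_obs(): the state, without advancing time (a new reading comes with each control period).
- capture(name): name is "scene" or "top" or "wrist"; returns the picture (420x560x3 uint8, red, green, blue); there is no depth.
- get_calibration(name): a dict with "mtx" (3x3 intrinsics, pixels), "position" and "attitude" of the camera in the world; the wrist camera has in their place "mount" (4x4, takes a point from camera to tool coordinates, whose origin is the TCP and whose axes are the flange's). Camera axes: x right, y down, z forward; pixel columns grow to the right and rows downward; lengths in mm; the calibration is good to about 2 mm. A picture is of the moment at which its call begins: read the wrist's pose just before it. get_calibration takes no time and is no camera call.
- close_job(): hands the job in; it is judged then, once.
The state is a dict: "time": time; "joint_positions": joint angles; "dq": joint speeds; "tau": joint torques, N m; "tool_pos": TCP position; "tcp_rot": TCP orientation; "contact_force": force on the tool from outside, world axes, zero at the start; "moment": the same for the moment, N m; "grip_width": finger opening in mm; "finger_force": force on a finger pad.
Only numpy, scipy, OpenCV 4.12 (cv2) and the standard library are available. Lean on these libraries where they do the work, as an engineer would, in place of code of your own. Each camera call takes 0.05 s, during which the arm holds its last target. There are 200 camera calls.

### The job

The lunch is packed: push the wooden lid of the steel lunch box fully shut with the fingertips, then push the orange lever on its front down past its dead point until it snaps flat against the box and stays locked. Only push: do not lift the box, shove it across the table or tip it, leave the apple inside, do not bring the lever down while the lid is still open, and leave the mugs and the onion where they are.

Things in the scene. Friction and masses are not known exactly. Their poses are not given: they have to be found in the camera images.
- lunchbox: Loose lunch box of brushed metal, about 2 kg in all, 140 mm deep (its x) by 200 mm wide (its y) by 90 mm high without the lid (102 mm with the lid shut, 106 mm at the catch). Origin at the centre of its underside; x points from the catch side to the hinge side, so the lever is on the face at x = -70 mm, turned to the robot within about 0.5 rad; z up.
- lid (a joint): Hinge of the 12 mm thick light wooden lid, along the far top edge of the box. 0 = fully shut (stop), grows as the lid is open; starts half open, between 0.45 and 0.9 rad. The hinge is stiff: the lid stays where it is left and takes less than 3 N at its free edge to move.
- lid_hinge (a point): Point on the lid's hinge axis, at mid width (box frame 72, 0, 92 mm); the axis is the y axis of the box.
- lid_press (a point): Good place to push: on the lid's top face at mid width, 120 mm from the hinge axis (free edge: 148 mm) and 10 mm above the lid's plane through it. At lid angle t it lies, in box x and z from the hinge, at (-120 cos t + 10 sin t, 120 sin t + 10 cos t) mm. A small dark keeper plate juts 16 mm over the middle of the front edge.
- lever (a joint): Over-centre lever on the box's front. 0 = locked, hanging flat along the front (stop); 1.57 = level, pointing to the robot; 2.1 = raised (stop), where it starts. A spring drives it from its dead point at 0.80: above, it springs back up when let go; below, it snaps to 0 by itself. Pushed square, 50 mm from its hinge, it takes about 5 N at 2.1, 8 N near 1.6, almost nothing at 0.8.
- lever_hinge (a point): Point on the lever's hinge axis at mid width (box frame -84, 0, 78 mm); the axis is the y axis of the box.
- lever_pad (a point): On the lever face to be pushed (upper when raised, outer when locked), mid width, 50 mm from the hinge. Orange lever 34 mm wide, 62 mm long, 4 mm thick (tip 9 mm). At lever angle q it lies, in box x and z from the lever hinge, at (-50 sin q - 3 cos q, -50 cos q + 3 sin q) mm. A thin wire bail beside it leans out up to 35 mm and swings over the keeper by itself.
- apple: Loose apple, about 70 mm across and 65 mm high, lying inside the box; origin at its underside when upright.
- mug_dots: Loose white mug with blue dots, 87x126x104 mm, standing; origin at the centre of its underside.
- mug_waves: Loose white mug with fine blue wavy lines, 87x126x104 mm, standing; origin at the centre of its underside.
- onion: Loose brown onion, 78 mm across and 85 mm high; origin at its underside.
Not all that is in view belongs to the job. What is shaped like the apple but green or yellow is not meant.

How it is judged:
By the outcome, as a careful person would: the job done as asked, in the order asked, and still so for the second after the job is handed in, with the robot touching nothing.
It also fails if it takes over 42 s, if anything falls off the work surface, if the arm or the gripper's body presses on something with over 40 N, if the wrist force passes 120 N, or if a joint passes its speed limit or range.

## Working session

There is one attempt and no reset: what is moved stays moved. The work goes in short steps, Python scripts to look and compute and a tool call to move; the robot and the scene stay as the last step left them, time stands still between calls to the robot, and variables do not carry over. Pictures are saved under pics/ and viewed, at most 10 in all, crops included, and the job is handed in when it is done.

Besides the shell and the picture viewer there is one more tool, called after "Request:" in YAML: its name, and indented under it one key for each argument. arm_command: Moves the arm, as the interface text tells. Its arguments: {"type":"object","properties":{"gripper":{"type":"array"},"dp":{"type":"array"},"twist":{"type":"array"}},"required":["gripper","dp","twist"]}

```bash
mkdir -p pics; ls; python3 - <<'E'
from plant import *
import cv2,numpy as np
a=capture("scene");b=capture("top")
cv2.imwrite("pics/scene.png",a[...,::-1]);cv2.imwrite("pics/top.png",b[...,::-1])
for n in("scene","top","wrist"):print(n,get_calibration(n))
o=get_obs();print(o)
E
```

```text
pics
scene {'mtx': array([[485.7573696 ,   0.        , 286.39276363],
       [  0.        , 485.7573696 , 217.04130786],
       [  0.        ,   0.        ,   1.        ]]), 'position': array([-458.07920215, -522.54789558,  720.72820533]), 'attitude': array([-2.10122787,  0.02432411, -1.09315324])}
top {'mtx': array([[412.57549406,   0.        , 288.55093679],
       [  0.        , 412.57549406, 212.55777874],
       [  0.        ,   0.        ,   1.        ]]), 'position': array([ 370.28441155,   -1.72991506, 1081.40412266]), 'attitude': array([-3.0312971 ,  0.00379798, -1.55557222])}
wrist {'mtx': array([[289.98703996,   0.        , 278.08079856],
       [  0.        , 289.98703996, 206.42855795],
       [  0.        ,   0.        ,   1.        ]]), 'mount': array([[ 2.61852483e-04, -9.62007721e-01, -2.73022118e-01,
         7.33120916e+01],
       [ 9.99999917e-01,  1.66487607e-04,  3.72461025e-04,
         1.17152928e-01],
       [-3.12855583e-04, -2.73022193e-01,  9.62007684e-01,
        -1.57163021e+02],
       [ 0.00000000e+00,  0.00000000e+00,  0.00000000e+00,
         1.00000000e+00]])}
{'time': 0.1, 'joint_positions': array([-1.28501622e+00,  3.42635048e-01,  1.52491027e+00, -2.01858171e-06,
        1.27539369e+00, -1.45979146e-01]), 'dq': array([-8.67934562e-04, -3.13597900e-03, -4.93425122e-05,  1.20181970e-03,
       -5.16469023e-04,  9.74751688e-04]), 'tau': array([ 2.14478932e-03, -4.32005739e+01, -2.44694620e+01,  7.19344709e-02,
        5.26243402e-02, -5.62675666e-05]), 'tool_pos': array([ 219.62441481, -476.46203961,  226.12771584]), 'tcp_rot': array([-3.14026034e+00, -1.93932197e-04,  4.31759710e-01]), 'contact_force': array([ 0.86250673, -0.19047516, -0.71208456]), 'moment': array([ 0.04632238,  0.01993173, -0.04848465]), 'finger_force': 0.0, 'grip_width': 91.9285372505098}
```

View pics/scene.png

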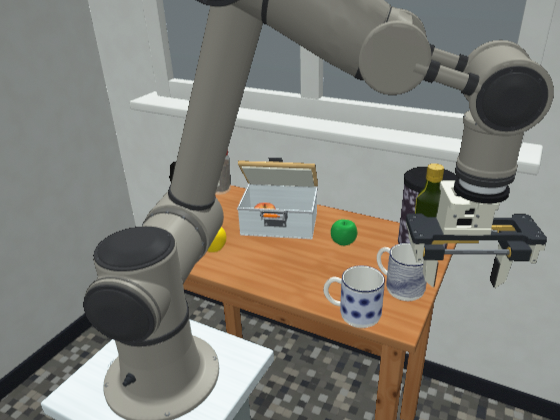

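View pics/top.png

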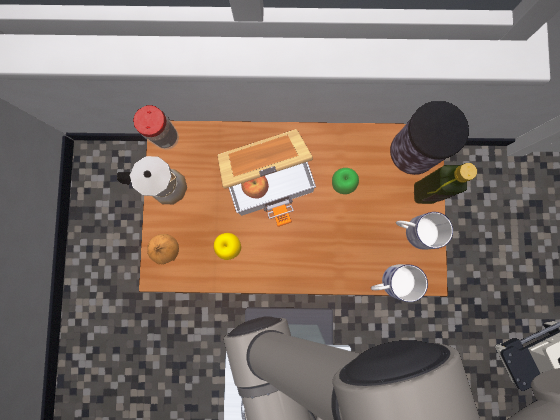

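The top view shows the box centred near (270,180), with the lid's free edge up at (265,155), the orange lever at (280,215) and the red apple inside at (255,185). Possible confusions:
- **Lever:** the orange thing at (280,215) on the box front, versus the onion at (163,249).
- **Apple:** the red one at (255,185), versus the green one at (345,181) and the yellow one at (228,246).

I choose the box at (270,180) and its lever at (280,215), and check both in one crop.

```bash
python3 - <<'E'
import cv2,numpy as np
b=cv2.imread("pics/top.png")[125:235,210:320];a=cv2.imread("pics/scene.png")[150:245,230:325]
f=lambda i:cv2.resize(i,(400,400*i.shape[0]//i.shape[1]),interpolation=cv2.INTER_CUBIC)
b=f(b);a=f(a);a=cv2.copyMakeBorder(a,0,b.shape[0]-a.shape[0],0,0,0)
cv2.imwrite("pics/crop.png",np.hstack([b,a]))
E
```

```text
(no output)
```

View pics/crop.png

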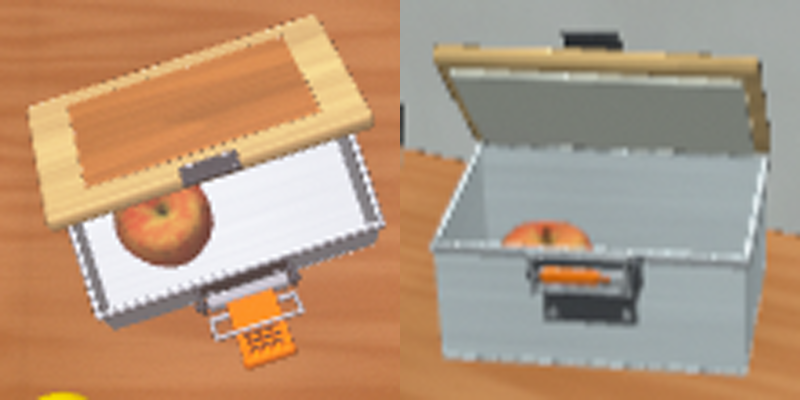

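The crop confirms the steel box with its half-open lid, the dark keeper at top crop (210,165), the raised orange lever at (262,325), and the red apple inside. Now I cast rays for the rim corners and triangulate the lid's free corners.

```bash
cat >h.py <<'E'
from plant import *
import numpy as np
from scipy.spatial.transform import Rotation as R
def ray(n,uv):
    c=get_calibration(n);d=np.linalg.inv(c["mtx"])@[*uv,1]
    return c["position"],R.from_euler("xyz",c["attitude"]).apply(d)
def plane(n,uv,z):
    p,d=ray(n,uv);return p+d*(z-p[2])/d[2]
def tri(uv1,uv2):
    p,d=ray("top",uv1);q,e=ray("scene",uv2)
    s=np.linalg.lstsq(np.c_[d,-e],q-p,rcond=None)[0]
    a,b=p+s[0]*d,q+s[1]*e;return (a+b)/2,np.linalg.norm(a-b)
T=lambda u,v:(210+(u+.5)/3.636-.5,125+(v+.5)/3.636-.5)
S=lambda u,v:(230+(u-400+.5)/4.2105-.5,150+(v+.5)/4.2105-.5)
E
python3 - <<'E'
from h import *
np.set_printoptions(precision=1,suppress=True)
fl,fr=plane("top",T(97,314),90),plane("top",T(382,222),90)
print("rim top",fl,fr,"len",np.linalg.norm(fl-fr))
sl,sr=plane("scene",S(436,247),90),plane("scene",S(749,262),90)
print("rim scene",sl,sr,np.linalg.norm(sl-sr))
bl,br=plane("scene",S(446,357),0),plane("scene",S(747,373),0)
print("bottom scene",bl,br,np.linalg.norm(bl-br))
for a,b in((fl,fr),(sl,sr),(bl,br)):
    d=(a-b)[:2];y=np.arctan2(-d[0],d[1]);m=(a+b)[:2]/2
    print("yaw",y,"centre",m+70*np.array([np.cos(y),np.sin(y)]))
for t,s in(((48,222),(434,46)),((372,120),(760,60)),((210,163),(592,36))):print("lid",tri(T(*t),S(*s)))
print("levertip",tri(T(271,362),S(575,274)))
E
```

```text
rim top [481.9 130.2  90. ] [546.7 -58.9  90. ] len 199.89593277273556
rim scene [476.8 123.2  90. ] [542.8 -63.9  90. ] 198.44167655590823
bottom scene [487.  129.8   0. ] [553.8 -57.7   0. ] 199.04807444084335
yaw 0.3301786490097797 centre [580.6  58.3]
yaw 0.33888731153888546 centre [575.8  52.9]
yaw 0.34241272666790956 centre [586.4  59.6]
lid (array([523.7, 144.9, 205.2]), np.float64(1.2598411364935438))
lid (array([589.1, -47.6, 204. ]), np.float64(3.843875694546304))
lid (array([558. ,  49.8, 215.3]), np.float64(0.3047719719536723))
levertip (array([451.4,  11.1, 110.9]), np.float64(5.708167977079835))
```

Averaging the views, the box centre is about (581, 57), the yaw about 0.335 and the lid angle about 0.77. The press point is near (574, 55, 183). I travel with closed fingers at z≈250, turning the tool to align with the box.

Request:
arm_command:
  gripper: [0,0,0,0,0]
  dp:
    - [1,-0.8,-1]
    - [1,-0.8,0]
    - [1,-0.8,0]
    - [1,-0.8,0]
    - [1,-0.8,0]
  twist: [1,0.1,0,0,0]

```text
time: 0.72
tool_pos: [302.2, -338.5, 251.4]
tcp_rot: [-3.141, 0.0, 0.336]
contact_force: [0.0, 0.6, 0.2]
grip_width: 46.7
finger_force: 0.0
```

Request:
arm_command:
  gripper: [0,0,0,0,0]
  dp:
    - [1,-0.8,0]
    - [1,-0.8,0]
    - [1,-0.8,0]
    - [1,-0.8,0]
    - [1,-0.8,0]
  twist: [0,0,0,0,0]

```text
time: 1.35
tool_pos: [387.2, -202.9, 251.5]
tcp_rot: [-3.141, 0.0, 0.336]
contact_force: [-0.3, -0.2, -0.4]
grip_width: 0.6
finger_force: 0.0
```

Request:
arm_command:
  gripper: [0,0,0,0,0]
  dp:
    - [1,-0.8,0]
    - [1,-0.8,0]
    - [1,-0.8,0]
    - [1,-0.8,0]
    - [1,-0.8,0]
  twist: [0,0,0,0,0]

```text
time: 1.98
tool_pos: [472.3, -67.3, 251.4]
tcp_rot: [-3.141, 0.001, 0.336]
contact_force: [-0.8, 0.3, 0.2]
grip_width: 0.2
finger_force: 0.0
```

```bash
python3 - <<'E'
from plant import *
import cv2
o=get_obs();print(o["tool_pos"],o["tcp_rot"])
cv2.imwrite("pics/w1.png",capture("wrist")[...,::-1])
E
```

```text
[472.28136119 -67.31105982 251.39710315] [-3.14130992e+00  6.33059072e-04  3.35945478e-01]
```

View pics/w1.png

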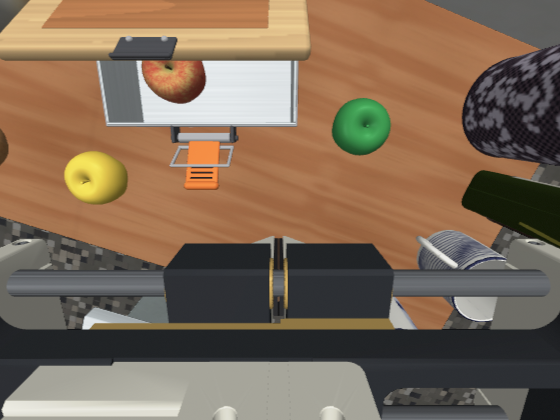

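The wrist view shows the box square to the tool: front rim corners at (106,126) and (298,125), lever centred near (202,165) with its tip at v≈188, keeper at (144,47), and the lid's front-right corner at (308,58).

```bash
cat >>h.py <<'E'
def wplane(uv,z,tp,tr):
    c=get_calibration("wrist");M=c["mount"];r=R.from_euler("xyz",tr)
    p=tp+r.apply(M[:3,3]);d=r.apply(M[:3,:3]@np.linalg.inv(c["mtx"])@[*uv,1])
    return p+d*(z-p[2])/d[2]
E
python3 - <<'E'
from h import *
np.set_printoptions(precision=1,suppress=True)
tp=np.array([472.28,-67.31,251.4]);tr=[-3.14131,.00063,.33595]
a,b=wplane((106,126),90,tp,tr),wplane((298,125),90,tp,tr)
d=(a-b)[:2];y=np.arctan2(-d[0],d[1]);c=(a+b)[:2]/2+70*np.array([np.cos(y),np.sin(y)])
print(a,b,np.linalg.norm(d),y,c)
Rz=lambda y:np.array([[np.cos(y),np.sin(y)],[-np.sin(y),np.cos(y)]])
for n,uv,z in(("tip",(201.5,188),112),("levmid",(202,165),105),("lidcorner",(308,57),200),("keeper",(144,55),205)):
    p=wplane(uv,z,tp,tr);print(n,p,"box",Rz(y)@(p[:2]-c))
c=np.array([581,57.5])
for n,q in(("press",(-7,0)),("pressend",(-48,0)),("lever",(-126,0))):
    print(n,"tool-x",Rz(.336)@(c+Rz(.336).T@q-tp[:2]))
E
```

```text
[479.6 127.9  90. ] [547.6 -63.5  90. ] 203.18780905158943 0.3412261996439609 [579.6  55.6]
tip [454.5  11.  112. ] box [-132.8   -0.2]
levmid [476.4  18.2 105. ] box [-109.7   -0.8]
lidcorner [587.7 -47.8 200. ] box [ -26.9 -100.2]
keeper [553.3  51.  205. ] box [-26.3   4.4]
press tool-x [136.8  82. ]
pressend tool-x [95.8 82. ]
lever tool-x [17.8 82. ]
```

Request:
arm_command:
  gripper: [0,0,0,0,0]
  dp:
    - [1,-0.6,0]
    - [1,-0.65,0]
    - [1,-0.65,0]
    - [1,-0.65,0]
    - [1,-0.65,0]
  twist: [0,0,0,0,0]

```text
time: 2.65
tool_pos: [564.0, 49.1, 251.3]
tcp_rot: [-3.141, 0.001, 0.336]
contact_force: [-0.5, 0.6, -0.5]
grip_width: 0.6
finger_force: 0.0
```

Request:
arm_command:
  gripper: [0,0,0,0,0]
  dp:
    - [0.45,0,0]
    - [0,0,0.8]
    - [0,0,0.8]
    - [0,0,0.6]
    - [0,0,0]
  twist: [0,0,0,0,0]

```text
time: 3.28
tool_pos: [573.7, 51.6, 195.6]
tcp_rot: [-3.141, 0.002, 0.335]
contact_force: [-0.2, 0.2, -0.5]
grip_width: 0.2
finger_force: 0.0
```

Request:
arm_command:
  gripper: [0,0,0,0,0]
  dp:
    - [0,0,0.5]
    - [-0.28,0,0.3]
    - [-0.28,0,0.3]
    - [-0.2,0,0.3]
    - [-0.2,0,0.3]
  twist: [0,0,0,0,0]

```text
time: 3.9
tool_pos: [551.3, 44.0, 153.8]
tcp_rot: [3.141, -0.0, 0.336]
contact_force: [1.5, 0.7, 1.0]
grip_width: 0.3
finger_force: 0.3
```

Request:
arm_command:
  gripper: [0,0,0,0,0]
  dp:
    - [-0.16,0,0.32]
    - [-0.16,0,0.33]
    - [-0.11,0,0.34]
    - [-0.11,0,0.34]
    - [-0.06,0,0.36]
  twist: [0,0,0,0,0]

```text
time: 4.53
tool_pos: [537.2, 39.1, 111.3]
tcp_rot: [3.142, 0.0, 0.336]
contact_force: [-0.7, 0.4, -0.1]
grip_width: 0.5
finger_force: 0.3
```

Request:
arm_command:
  gripper: [0,0,0,0,0]
  dp:
    - [-0.05,0,0.2]
    - [0,0,0.15]
    - [0,0,0.1]
    - [0,0,0.05]
    - [0,0,0]
  twist: [0,0,0,0,0]

```text
time: 5.15
tool_pos: [536.3, 38.8, 101.9]
tcp_rot: [3.141, -0.001, 0.336]
contact_force: [-8.2, -0.4, 19.3]
grip_width: 0.7
finger_force: 10.1
```

The lid met its stop at z≈102 with 19 N. I go up, back out over the lever and look.

Request:
arm_command:
  gripper: [0,0,0,0,0]
  dp:
    - [0,0,-1]
    - [0,0,-1]
    - [-1,0,0]
    - [-1,0,0]
    - [-1,-0.1,0]
  twist: [0,0,0,0,0]

```text
time: 5.78
tool_pos: [464.1, 16.2, 149.6]
tcp_rot: [3.141, -0.001, 0.336]
contact_force: [0.7, -0.3, 0.3]
grip_width: 0.7
finger_force: 0.0
```

```bash
python3 - <<'E'
from plant import *
import cv2
o=get_obs();print(o["tool_pos"],o["tcp_rot"])
cv2.imwrite("pics/w2.png",capture("wrist")[...,::-1])
E
```

```text
[464.14009867  16.20254493 149.58158551] [ 3.14116495e+00 -5.53464131e-04  3.35792156e-01]
```

View pics/w2.png

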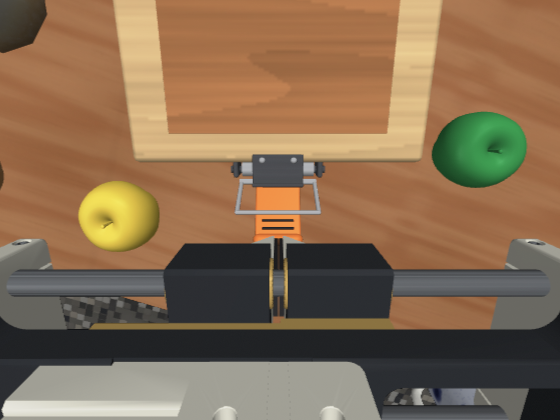

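The lid is flat and shut. The keeper's front edge is at (277,186), which agrees with the expected pose, and the lever at u≈278 is centred under the fingers. I now press the lever down just outside its pad.

Request:
arm_command:
  gripper: [0,0,0,0,0]
  dp:
    - [-0.35,0,0.4]
    - [0,0,0.5]
    - [0,0,0.4]
    - [0,0,0.3]
    - [0,0,0.3]
  twist: [0,0,0,0,0]

```text
time: 6.45
tool_pos: [455.2, 13.4, 101.4]
tcp_rot: [-3.141, 0.004, 0.337]
contact_force: [-7.2, -2.7, 9.2]
grip_width: 0.3
finger_force: 4.8
```

Request:
arm_command:
  gripper: [0,0,0,0,0]
  dp:
    - [0,0,0.3]
    - [0,0,0.3]
    - [0,0,0.3]
    - [0,0,0.3]
    - [0,0,0.3]
  twist: [0,0,0,0,0]

```text
time: 7.08
tool_pos: [457.5, 13.8, 64.5]
tcp_rot: [3.141, -0.002, 0.336]
contact_force: [0.2, 2.0, 6.6]
grip_width: 0.2
finger_force: 2.7
```

Request:
arm_command:
  gripper: [0,0,0,0,0]
  dp:
    - [0,0,0.3]
    - [0,0,0.3]
    - [0,0,0.2]
    - [0,0,0.2]
    - [0,0,0]
  twist: [0,0,0,0,0]

```text
time: 7.7
tool_pos: [456.0, 13.6, 38.9]
tcp_rot: [-3.141, 0.001, 0.336]
contact_force: [0.5, 0.1, 0.1]
grip_width: 0.3
finger_force: 0.0
```

The force is gone, so the lever probably snapped. I back away, rise and look.

Request:
arm_command:
  gripper: [0,0,0,0,0]
  dp:
    - [-0.8,0,0]
    - [-0.8,0,-1]
    - [-0.8,0,-1]
    - [0,0,-1]
    - [0,0,-1]
  twist: [0,0,0,0,0]

```text
time: 8.32
tool_pos: [399.5, -6.3, 140.5]
tcp_rot: [3.141, -0.0, 0.335]
contact_force: [-0.1, 0.0, 0.1]
grip_width: 0.6
finger_force: 0.0
```

Request:
arm_command:
  gripper: [0,0,0,0,0]
  dp:
    - [0,1,-1]
    - [0,1,-1]
    - [0,1,-1]
    - [0,1,-1]
    - [0,0,0]
  twist: [0,0,0,0,0]

```text
time: 8.95
tool_pos: [433.8, -102.0, 240.9]
tcp_rot: [3.139, -0.003, 0.334]
contact_force: [-0.1, 0.7, -0.6]
grip_width: 0.3
finger_force: 0.0
```

```bash
python3 - <<'E'
from plant import *
import cv2,numpy as np
a=capture("scene")[150:245,225:325];b=capture("top")[130:235,210:320];w=capture("wrist")
f=lambda i,W:cv2.resize(i,(W,300),interpolation=cv2.INTER_CUBIC)
cv2.imwrite("pics/end.png",np.vstack([np.hstack([f(b,400),f(a,400)]),np.hstack([f(w,400),np.zeros((300,400,3),np.uint8)])])[...,::-1])
E
```

```text
(no output)
```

View pics/end.png

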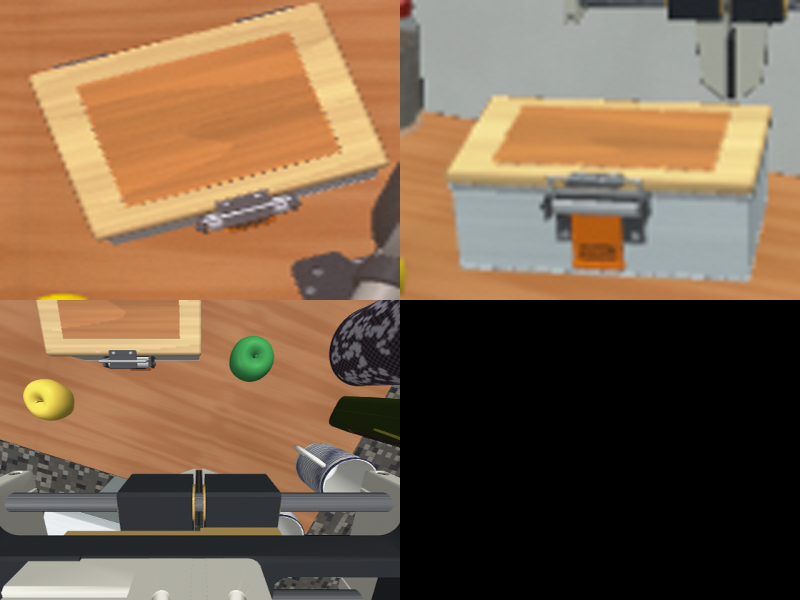

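The pictures show the lid flat on the box, the orange lever hanging flat on the front at scene crop (597,243), and the bail over the keeper at (597,185). The box has not moved and the robot is clear.

```bash
python3 -c "
from plant import *
print(close_job())"
```

```text
the job is handed in; nothing more can be done
None
```

The lid is fully shut and the lever is snapped flat and locked with its bail over the keeper; the box shows no visible shift, no mug, onion or apple was touched, and the job was handed in at about 9 s.

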